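# Load the connector tray into the inspection track

### The job

Load the black pocket tray that carries the ivory connector housings into the tray track: nose (white arrow) first in under the hold-down lips, then pushed on below the camera bridge until it is fully home against the end stop and the red spring pawl has snapped up behind it. Push it home gently, keep the housings in their pockets, do not knock the camera bridge, and leave everything else where it is, the empty tray too.

Things in the scene. Friction and masses are not known exactly. Their poses are not given: they have to be found in the camera images.
- tray: the tray to load, the only one with housings: black plastic, 170 long (x) x 64 wide (y) x 18 mm high, 0.22 to 0.36 kg with its housings, lying flat on the table. Origin: centre of the underside; +x to the nose. Plain outer side walls: it can be gripped across its 64 mm width. 2 x 5 pockets, floor 3 mm above the underside, dividers up to 11 mm.
- tray_nose (a point): middle of the loaded tray's nose end, at the underside (tray x = +85 mm). The nose has a white arrow on top and both corners cut back 10 mm over the last 15 mm of length.
- tray_tail (a point): middle of the loaded tray's tail end face, at the underside (tray x = -85 mm). The face is flat, upright and green-marked, 64 mm wide and 18 mm high.
- spare_tray: an identical tray, but empty; a bystander, to be left alone
- track: tray track of aluminium profile, fixed. Origin on the table under the rails' mouth, on the centre line; +x is the way the tray travels, z up. Flat deck 44 mm above the table: x = -125 to 0 is an open infeed tongue 56 mm wide (the tray overhangs it, so fingers can hold its sides there); x = 0 to 225 is the channel between the rails, 83 mm wide outside.
- mouth (a point): middle of the rails' mouth, on the deck (track x = 0, z = 44 mm). The channel's walls stand 67 mm apart (1.5 mm play each side of the tray); black lips reach 7.5 mm inward over the tray's edges, underside 20.5 and top 24.5 mm above the deck, 52 mm open between them. Walls flare outward and lips upward over the last 16 mm before the mouth.
- stop_face (a point): where the nose must come to rest: the faces of the end stop's rubber bumpers, centre line, deck height (track x = 210 mm). A tray that is home has its tail at track x = 40 mm.
- stop: the end stop: dark steel block with a yellow top and two black bumpers, rigid, fixed across the track's far end; origin at stop_face. More than 45 N of the tray against it counts as ramming.
- bridge: camera bridge fixed across the track (frame as track). Beam at track x = 30 to 70 mm, underside 55 and top 95 mm above the deck; posts 62 to 92 mm off the centre line; camera with ring light over x = 96 mm, 140 mm above the deck, its mast at the -y post, up to 225 mm. A tail that is home lies 10 mm inside the near edge: lean the tool back to reach it. Never strike the bridge (10 N).
- pawl (a joint): red spring pawl in the middle of the deck, 12 mm wide; rad, 0 = up (tooth 6 mm above the deck, upright face at track x = 37 mm), about 0.17 = pressed flat by a tray over it. Its ramp starts at track x = 11 mm. The tray rides over it with a few newtons; it snaps up once the tail has passed, 3 mm before the nose meets the stop. A red ball on a lever at the track -y side moves with it.
- screwdriver: yellow screwdriver, 140 mm, lying on the table; bystander
- parts_bin: green open bin of housings, 170 x 130 x 50 mm; bystander
- solvent: white bottle with a blue cap, 60 mm across, 150 mm high; bystander
- reel: black reel lying flat, 160 mm across, 24 mm high; bystander
- cutters: side cutters with yellow handles, about 120 mm long; bystander
- housing1: ivory connector housing, 24 x 20 x 13 mm, 12 g, loose in a pocket of the loaded tray (about 2 mm play or more all round); origin: centre of its underside
- pocket1 (a point): floor centre of that housing's pocket in the loaded tray
- housing2: ivory connector housing, 24 x 20 x 13 mm, 12 g, loose in a pocket of the loaded tray (about 2 mm play or more all round); origin: centre of its underside
- pocket2 (a point): floor centre of that housing's pocket in the loaded tray
- housing3: ivory connector housing, 24 x 20 x 13 mm, 12 g, loose in a pocket of the loaded tray (about 2 mm play or more all round); origin: centre of its underside
- pocket3 (a point): floor centre of that housing's pocket in the loaded tray
- housing4: ivory connector housing, 24 x 20 x 13 mm, 12 g, loose in a pocket of the loaded tray (about 2 mm play or more all round); origin: centre of its underside
- pocket4 (a point): floor centre of that housing's pocket in the loaded tray

How it is judged:
At the end, for the whole second after the job is handed in: The tray is at rest in the track, flat on the deck (ends under 4 mm above it), in line (0.05 rad), its nose at the end stop (3 mm along the track, 5 mm in all); the pawl is up behind it (below 0.04 rad); each housing is within 7 mm of its pocket's centre (x of tray_nose in the frame of stop_face between -0.003 and 0.003 m and horizontal distance between tray_nose and stop_face below 0.005 m and angle between the x axis of tray and the x axis of track, either way round below 0.05 rad and z of each of tray_tail, tray_nose in the frame of track below 0.048 m and value of joint pawl below 0.04 rad and linear speed of tray below 0.02 m/s and distance between housing1 and pocket1 below 0.007 m and distance between housing2 and pocket2 below 0.007 m and distance between housing3 and pocket3 below 0.007 m and distance between housing4 and pocket4 below 0.007 m); the robot touches nothing.
It fails at once if the tray is rammed against the end stop with more than 45 N (contact force between tray and stop above 45 N).
It fails at once if the camera bridge is struck with more than 10 N (contact force between any of the arm, the fingers, tray and bridge above 10 N).
It fails at once if a housing leaves its pocket (distance between housing1 and pocket1 above 0.015 m or distance between housing2 and pocket2 above 0.015 m or distance between housing3 and pocket3 above 0.015 m or distance between housing4 and pocket4 above 0.015 m).
It fails at once if the empty tray or another bystander is moved by more than 20 mm (distance of any of spare_tray, screwdriver, parts_bin, solvent, reel, cutters from where it was at the start of the episode above 0.02 m).
It also fails if it takes over 59 s, if anything falls off the work surface, if the arm or the gripper's body presses on something with over 40 N, if the wrist force passes 120 N, or if a joint passes its speed limit or range.

### The arm

A 7-joint arm with a two-finger parallel gripper is mounted at the origin on the work surface. World frame = base frame: x ahead of the robot, y to its left, z up, the work surface at z = 0. Lengths are in m, angles in rad, forces in N, time in s.
With the tool pointing down it reaches from about 0.4 to 0.85 m from the base axis. Payload 10.4 kg.
Tool frame: the origin (TCP) lies midway between the tips of the shut fingers; the grasp point (between the pads) lies 19 mm behind it; z points along the fingers, y is the line along which they close (so a half turn about z gives the same grasp; the last joint's range is limited). The gripper opens to 85 mm and grips with 20 to 120 N. Pads are 22 mm wide; open, the fingers measure 114 mm over their backs; the gripper's body (76 mm by 85 mm) begins 54 mm behind the grasp point. The pads swing forward as they close: fully open they stand 13 mm farther back than shut.
Start: joints at [1.191, 0.332, -0.065, 1.46, 0.022, 1.35, -0.088], TCP at [0.218, -0.586, 0.231] pointing down, gripper open.
Joint ranges: [-2.6, 2.6], [-0.5, 2.12], [-1.47, 1.34], [0.16, 2.42], [-1.27, 4.41], [0.06, 2.06], [-2.6, 2.6]. Speed limits (rad/s): [2.22, 2.22, 2.79, 2.79, 3.14, 3.14, 3.14].

### API

Orientations are given as a unit quaternion [w, x, y, z].
In Python, from plant import env gives the robot as it stands. Calls block until the motion is done:
- env.move_to(position, orientation): joint-space move of the TCP to a pose.
- env.move_straight(position, ori=None, max_speed=0.15): straight line of the TCP; ori=None keeps the orientation; max_speed is the mean speed in m/s.
- env.move_joints(angles): joint-space move.
- env.gripper_open() and env.grab(strength=None): open the fingers fully, or close them until they stop; strength is the grip in N (None keeps the last).
- env.sleep(seconds).
- env.inverse_kinematics(position, orientation): joint angles nearest the present ones, or None.
- env.get_state(): the state.
- env.read_camera(name): name is "side" or "top"; returns a dict with "frame" (480x640x3 uint8, red, green, blue), "depth" (480x640 float32, m along the optical axis (not along the pixel's ray), 0 where there is no reading), "vertical_fov" (degrees; the focal length in pixels is half the picture's height over the tangent of half this angle, whatever the lens; pixels are square), "cx", "cy" (the principal point, pixels), "R" (3x3) and "t" (3): a world point X has camera coordinates R X + t. Camera axes: x right, y down, z forward; pixel columns grow to the right and rows downward; lengths in m; the calibration is good to about 2 mm. A picture is of the moment at which its call begins.
A pose or a line that the arm cannot do raises env.PlanningError and nothing moves.
- env.sign_off(): hands the job in; it is judged then, once.
Trained networks look in a picture, given as the dict that the camera call returned (one of the last four; its "shot" number tells which), for a name from the list of things; names that differ only in an ending like _2 or _b are one class to them, and where a whole thing is asked for, a point or a joint stands for the part that bears it (a point fixed in the world has none). Each returns a list of dicts, best first, with "conf" (0 to 1); they miss things now and then, are a little off and sometimes report something else, mostly with a low value. They report only what shows in the picture. A call takes as long as a camera call.
- env.masks_of(picture, name): "mask" (480x640 bool, what is visible of it) and "bbox" ([left, top, right, bottom] in pixels, round what is visible of it).
- env.spot_point(picture, name): "point" ([row, column] in pixels: a listed point, or the origin of a listed thing).
The state is a dict: "time_s": time; "qpos": joint angles; "qd": joint speeds; "joint_efforts": joint torques, N m; "position": TCP position; "eef_rot": TCP orientation; "ft_force": force on the tool from outside, world axes, zero at the start; "ft_torque": the same for the moment, N m; "gripper_width": opening from 0.0 (shut) to 1.0 (fully open); "grip_force": force on a finger pad.
Only numpy, scipy, OpenCV 4.12 (cv2) and the standard library are available. Lean on these libraries where they do the work, as an engineer would, in place of code of your own. Each camera call takes 0.05 s, during which the arm holds its last target. There are 200 camera calls.

## Working session

There is one attempt and no reset: what is moved stays moved. The work goes in short steps, each a Python script; the robot and the scene stay as the last script left them, time stands still between calls to the robot, and variables do not carry over. Pictures are saved under pics/ and viewed, at most 10 in all, crops included, and the job is handed in when it is done.

```bash
mkdir -p pics
cat > h.py <<'E'
import numpy as np, cv2
from plant import env
def cam(n):
    c=env.read_camera(n); c['f']=240/np.tan(np.radians(c['vertical_fov'])/2); return c
def world(c,u,v,d):
    p=np.array([(u-c['cx'])/c['f']*d,(v-c['cy'])/c['f']*d,d]); return np.array(c['R']).T@(p-np.array(c['t']))
def onplane(c,u,v,z):
    R=np.array(c['R']); o=-R.T@np.array(c['t']); r=R.T@np.array([(u-c['cx'])/c['f'],(v-c['cy'])/c['f'],1.]); return o+r*(z-o[2])/r[2]
def pix(c,X):
    p=np.array(c['R'])@np.array(X)+np.array(c['t']); return p[0]/p[2]*c['f']+c['cx'],p[1]/p[2]*c['f']+c['cy']
def cloud(c,m=None):
    d=c['depth']; v,u=np.nonzero((d>0)&(m if m is not None else True)); z=d[v,u]
    p=np.stack([(u-c['cx'])/c['f']*z,(v-c['cy'])/c['f']*z,z],1); return (p-np.array(c['t']))@np.array(c['R'])
def save(c,n): cv2.imwrite('pics/'+n,c['frame'][:,:,::-1])
E
python3 - <<'E'
from h import *
np.set_printoptions(precision=4,suppress=True)
s=env.get_state(); print(s['time_s'],s['position'],s['eef_rot'],s['ft_force'])
for n in ['top','side']:
    c=cam(n); save(c,n+'0.png'); print(n,c['f'],-np.array(c['R']).T@np.array(c['t']))
    for k in ['tray','tray_nose','tray_tail','mouth','stop_face','track','stop','pawl','spare_tray','bridge','housing1']:
        for d in env.spot_point(c,k)[:2]:
            r,cc=d['point']; z={'tray':0,'mouth':.044,'stop_face':.044,'stop':.044}.get(k,0.0)
            print(k,round(d['conf'],2),np.round([cc,r],1),onplane(c,cc,r,z))
    for k in ['tray','track','stop','bridge','spare_tray','housing1']:
        for d in env.masks_of(c,k)[:2]:
            p=cloud(c,d['mask']); print('mask',k,round(d['conf'],2),d['bbox'],d['mask'].sum(),np.median(p,0) if len(p) else '')
E
```

```text
0.0 [ 0.2182 -0.5853  0.2305] [-0.0007  0.9841  0.1775 -0.0002] [-0.0996  0.1181  0.2555]
top 566.0040714601787 [ 0.3056 -0.0387  1.432 ]
tray 0.71 [190.2 249.8] [0.4155 0.2591 0.    ]
tray_nose 0.65 [157.9 239. ] [0.4444 0.3411 0.    ]
tray_tail 0.89 [221.9 260.3] [0.3876 0.179  0.    ]
mouth 0.61 [301.2 169.1] [ 0.6092 -0.0255  0.044 ]
stop_face 0.82 [213.1 173.7] [0.601  0.1937 0.044 ]
track 0.59 [304.2 174.9] [ 0.6036 -0.0326  0.    ]
track 0.44 [201.9 247.1] [0.4219 0.2296 0.    ]
stop 0.48 [216.3 169.8] [0.6107 0.1858 0.044 ]Traceback (most recent call last):
  File "<stdin>", line 7, in <module>
ValueError: it knows: bridge, cutters, housing, mouth, parts_bin, pocket, reel, screwdriver, solvent, spare_tray, stop, stop_face, track, tray, tray_nose, tray_tail
```

Run:
```python
from h import *
np.set_printoptions(precision=4,suppress=True)
for n in ['top','side']:
    c=cam(n); save(c,n+'1.png'); print(n,c['f'],-np.array(c['R']).T@np.array(c['t']))
    for k in ['tray','tray_nose','tray_tail','mouth','stop_face','track','stop','spare_tray','bridge']:
        for d in env.spot_point(c,k)[:2]:
            r,cc=d['point']; z={'mouth':.044,'stop_face':.044,'stop':.044}.get(k,0.0)
            print(k,round(d['conf'],2),np.round([cc,r],1),onplane(c,cc,r,z))
    for k in ['tray','track','stop','bridge','spare_tray','housing']:
        for d in env.masks_of(c,k)[:2]:
            p=cloud(c,d['mask']); print('mask',k,round(d['conf'],2),d['bbox'],d['mask'].sum(),np.median(p,0) if len(p) else '')
            if k=='tray' and n=='top':
                q=p[(p[:,2]>.004)&(p[:,2]<.026)]; print(cv2.minAreaRect((q[:,:2]*1000).astype(np.float32)))
```

```text
top 566.0040714601787 [ 0.3056 -0.0387  1.432 ]
tray 0.63 [214.5 259.9] [0.3889 0.1977 0.    ]
tray_nose 0.72 [156.5 239.6] [0.4429 0.3446 0.    ]
tray_nose 0.63 [301.9 173.5] [ 0.6073 -0.0267  0.    ]
tray_tail 0.61 [221.8 257.4] [0.3949 0.1792 0.    ]
mouth 0.72 [301.3 167.7] [ 0.6127 -0.0258  0.044 ]
stop_face 0.86 [215.5 172.1] [0.6049 0.1878 0.044 ]
track 0.6 [300.1 175.5] [ 0.6022 -0.022   0.    ]
stop 0.65 [218.1 169.5] [0.6114 0.1813 0.044 ]
spare_tray 0.78 [428.5 247.2] [ 0.4121 -0.3454  0.    ]
spare_tray 0.48 [158.5 237.3] [0.4487 0.3396 0.    ]
bridge 0.74 [301.2 175.2] [ 0.6029 -0.0249  0.    ]
bridge 0.35 [114.2 179.2] [0.6    0.4541 0.    ]
mask tray 0.81 [153.6, 227.8, 226.2, 269.5] 1448 [0.4196 0.2664 0.0065]
((420.2324523925781, 259.54522705078125), (173.20799255371094, 64.01316833496094), 71.33415985107422)
mask tray 0.35 [198.8, 102.7, 353.2, 212.7] 7387 [0.6057 0.0344 0.0629]
((615.1829833984375, 32.31224060058594), (372.6148681640625, 259.3029479980469), 61.32143783569336)
mask track 0.63 [159.9, 242.3, 170.2, 253.8] 86 [0.4231 0.3159 0.0152]
mask track 0.6 [196
[... 958 characters left out ...]
[ 0.4169 -0.369   0.    ]
spare_tray 0.54 [270.7 242.7] [ 0.6137 -0.0318  0.    ]
bridge 0.96 [274.1 244.3] [ 0.5975 -0.0315  0.    ]
bridge 0.72 [271.  242.2] [ 0.6152 -0.0348  0.    ]
mask tray 0.85 [212.3, 291.8, 278.9, 322.0] 1040 [0.4152 0.2695 0.0088]
mask track 0.86 [207.1, 163.0, 309.1, 276.8] 4459 [0.588  0.0445 0.0636]
mask stop 0.5 [209.5, 248.6, 224.7, 269.0] 173 [0.601  0.2046 0.0618]
mask bridge 0.78 [231.7, 165.1, 288.0, 264.5] 2185 [0.5904 0.0404 0.1298]
mask spare_tray 0.8 [354.6, 210.6, 405.3, 238.4] 617 [ 0.4056 -0.345   0.0085]
mask housing 0.67 [211.6, 286.8, 280.7, 324.8] 1062 [0.4136 0.2653 0.0087]
mask housing 0.6 [227.7, 308.7, 233.5, 314.9] 24 [0.4239 0.3152 0.0138]
```

View pics/top0.png

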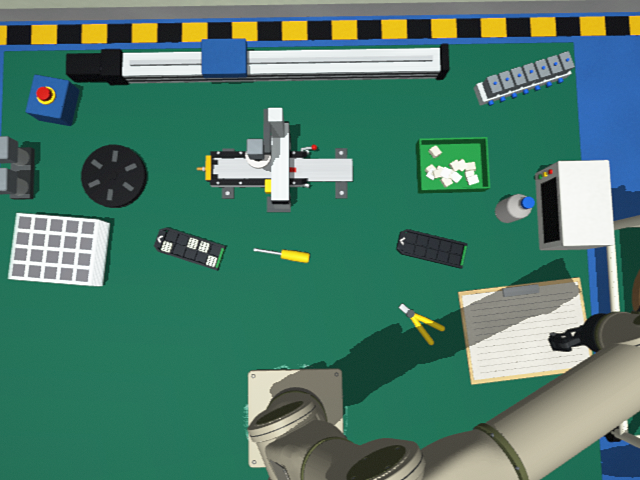

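The top view shows the loaded tray at (190,249) with its nose at (158,238) and tail at (222,260). The track runs to the left, with the tongue end at (352,170), mouth near (301,169) and stop at (208,168). Next I'll fit the track from depth and check reachability.

```bash
cat >> h.py <<'E'
from scipy.spatial.transform import Rotation as Ro
def quat(head,lean=0.,flip=1):
    """tool z down, leaned back by lean so it points along heading; tool y across"""
    h=np.array([np.cos(head),np.sin(head),0]); zt=np.sin(lean)*h+np.array([0,0,-np.cos(lean)])
    y=flip*np.cross([0,0,1.],h)*-1; x=np.cross(y,zt)
    q=Ro.from_matrix(np.stack([x,y,zt],1)).as_quat(); return np.array([q[3],q[0],q[1],q[2]])
E
python3 - <<'E'
from h import *
np.set_printoptions(precision=4,suppress=True)
P=[]
for n in ['top','side']:
    c=cam(n); p=cloud(c)
    t=p[(abs(p[:,2]-.044)<.005)&(abs(p[:,0]-.605)<.06)&(p[:,1]<-.045)&(p[:,1]>-.19)]
    print(n,'tongue z',np.median(t[:,2]),len(t),cv2.minAreaRect((t[:,:2]*1000).astype(np.float32)))
    ys=np.arange(-.14,-.045,.01); m=[]
    for y in ys:
        x=t[abs(t[:,1]-y)<.005][:,0]
        if len(x)>8: m.append((y,(x.max()+x.min())/2,np.ptp(x)))
    m=np.array(m); print('center line fit',np.polyfit(m[:,0],m[:,1],1),'widths',m[:,2]*1000,'ymin',t[:,1].min())
    b=p[(p[:,2]>.125)&(p[:,2]<.145)&(abs(p[:,0]-.605)<.03)&(abs(p[:,1]-.03)<.04)]
    print('beam y',np.percentile(b[:,1],[2,50,98]),np.median(b[:,2]))
    l=p[(abs(p[:,2]-.0685)<.004)&(abs(p[:,0]-.605)<.06)&(p[:,1]>.07)&(p[:,1]<.18)]
    print('lips',cv2.minAreaRect((l[:,:2]*1000).astype(np.float32)), np.median(l[l[:,0]>.6][:,0]),np.median(l[l[:,0]<.6][:,0]))
T=np.radians(71.3); H=np.radians(91.5)
for f in (1,-1):
    print(f)
    for pos,q in [([.42,.2595,.12],quat(T,0,f)),([.42,.2595,-.004],quat(T,0,f)),([.43,-.12,.14],quat(H,0,f)),([.61,-.12,.14],quat(H,0,f)),([.61,-.12,.05],quat(H,0,f)),
                  ([.61,-.2,.06],quat(H,.7,f)),([.61,.01,.053],quat(H,.7,f))]:
        print(pos,env.inverse_kinematics(pos,q))
E
```

```text
top tongue z 0.04361334734506002 853 ((607.221435546875, -98.68462371826172), (107.49078369140625, 55.066898345947266), 89.05150604248047)
center line fit [0.0127 0.6085] widths [53.8728 54.0043 53.8141 54.0892 54.5503 54.0786 54.2628 54.3227 54.5993
 54.4825] ymin -0.15272503364360399
beam y [0.0038 0.0226 0.0413] 0.13885802885454976
lips ((610.382080078125, 125.04816436767578), (109.67308044433594, 84.90911102294922), 89.92515563964844) 0.6442807892050538 0.5770101736988416
side tongue z 0.04217739274640552 157 ((598.7073974609375, -101.86116027832031), (61.217872619628906, 118.13330841064453), 4.988653182983398)
center line fit [-0.3209  0.5601] widths [61.5208 57.5492 57.6312 50.0851 42.1625 29.3366 21.163 ] ymin -0.15852122794929763
beam y [0.0026 0.0289 0.0437] 0.13639874931403945
lips ((603.1917724609375, 125.40794372558594), (108.48295593261719, 93.99107360839844), 89.4836196899414) 0.6381844043714675 0.5712014211280352
1
[0.42, 0.2595, 0.12] [ 0.1355  0.2421 -0.8593  1.8999  0.2061  1.0907 -1.1318]
[0.42, 0.2595, -0.004] [ 0.3183  0.6365 -1.1449  1.9798  0.7019  0.9943 -1.49
[... 191 characters left out ...]
.5669 -0.6343  1.63    0.3716  1.0682 -0.1087]
[0.61, -0.2, 0.06] [ 0.8585  0.8654 -0.521   1.2766 -0.2298  1.4145  0.5358]
[0.61, 0.01, 0.053] [ 0.734   0.7377 -0.6503  1.5781 -0.2921  1.1186  0.3645]
-1
[0.42, 0.2595, 0.12] [ 0.4213  0.39   -1.2289  1.8901  0.4038  1.1468  1.859 ]
[0.42, 0.2595, -0.004] [ 0.3803  0.7222 -1.2442  1.9778  0.8024  1.0566  1.5781]
[0.43, -0.12, 0.14] None
[0.61, -0.12, 0.14] [-0.6872  0.6617  1.1595  1.6279 -0.6293  1.2763 -2.5285]
[0.61, -0.12, 0.05] [-0.677   0.8189  1.1541  1.7014 -0.8077  1.1788 -2.4165]
[0.61, -0.2, 0.06] [ 0.5679  0.8013 -0.0465  1.2985 -0.5491  1.4724 -2.409 ]
[0.61, 0.01, 0.053] [ 0.4084  0.6431 -0.1974  1.5982 -0.6022  1.1889 -2.5673]
```

```bash
python3 -c "
import cv2
a=cv2.imread('pics/top0.png')[95:225,190:370]; b=cv2.imread('pics/side1.png')[155:335,190:330]
a=cv2.resize(a,(800,578),interpolation=cv2.INTER_CUBIC); cv2.imwrite('pics/a.png',a)
cv2.imwrite('pics/b.png',cv2.resize(b,(460,591),interpolation=cv2.INTER_CUBIC))"
```

```text
(no output)
```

View pics/a.png

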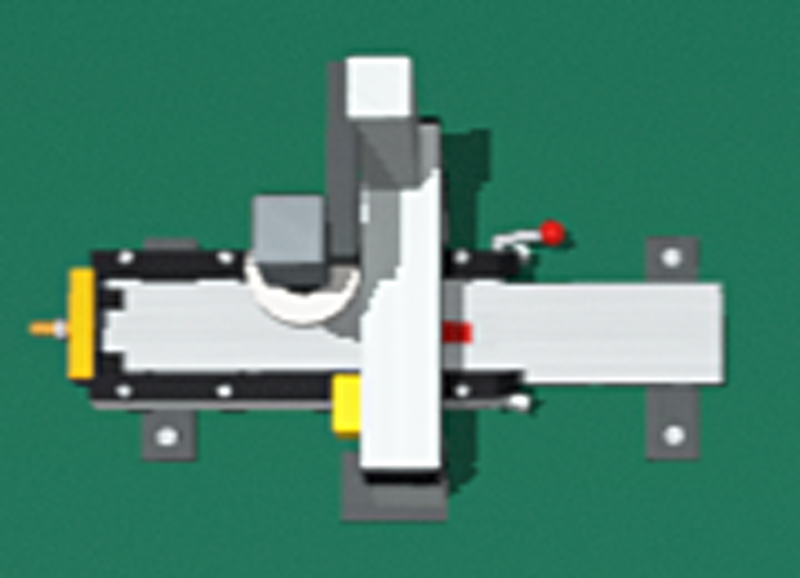

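The close crop shows the tongue on the right with its end at column 722, the mouth near 523, the red pawl at (457,332) just before the beam, and the yellow stop at left. The track heading is about 89.3°, centre line x≈0.608, mouth y≈-0.027. Now I'll grasp the tray.

Run:
```python
from h import *
np.set_printoptions(precision=4,suppress=True)
T=np.radians(71.3); h=np.array([np.cos(T),np.sin(T)])
g=np.array([.4195,.2600])-.015*h
q=quat(T)
env.move_to([.40,-.15,.30],quat(np.radians(80)))
env.move_to([*g,.12],q)
env.move_straight([*g,.03],max_speed=.12)
env.move_straight([*g,-.004],max_speed=.04)
s=env.get_state(); print(s['time_s'],s['position'],s['ft_force'])
env.grab(40); env.sleep(.2)
s=env.get_state(); print(s['time_s'],s['position'],s['ft_force'],s['gripper_width'],s['grip_force'])
env.move_straight([*g,.03],max_speed=.05)
s=env.get_state(); print(s['time_s'],s['position'],s['ft_force'],s['gripper_width'],s['grip_force'],s['qpos'])
c=cam('side'); m=env.masks_of(c,'tray')
for d in m[:1]: print(d['conf'],d['bbox'],np.percentile(cloud(c,d['mask']),[5,50,95],axis=0))
x=c['frame'][230:350,170:330,::-1]; cv2.imwrite('pics/c.png',cv2.resize(x,(800,600),interpolation=cv2.INTER_CUBIC))
```

```text
7.3417 [ 0.4148  0.2459 -0.0038] [-0.1442  0.4457 -0.0508]
7.8917 [ 0.4151  0.2458 -0.0035] [-1.5744 -1.7557  6.266 ] 0.7394550735657945 43.609689474105835
8.725 [0.4146 0.2456 0.0298] [-0.2918  0.0795 -2.1521] 0.7376948432402988 44.32954967021942 [ 0.2993  0.4639 -1.0625  1.994   0.4939  0.9696 -1.3367]
0.82 [209.6, 279.4, 278.3, 312.2] [[ 0.3652  0.182  -0.0006]
 [ 0.415   0.2787  0.0421]
 [ 0.4625  0.3392  0.0512]]
```

View pics/c.png

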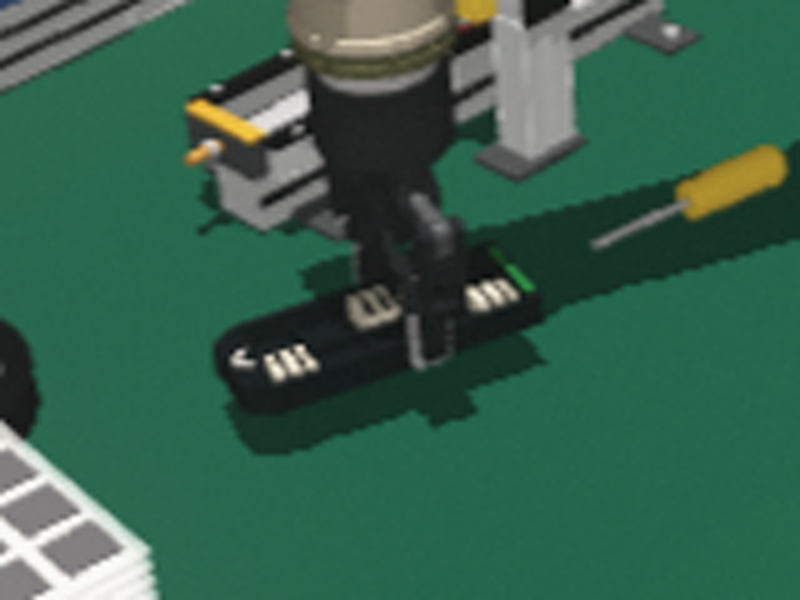

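Tray is held level, with housings in the pockets near (290,362), (372,305) and (492,293). I'll carry it round on the robot side to hover over the tongue, then measure its offset against the track.

```bash
cat > meas.py <<'E'
from h import *
def meas(zt):
    """lateral centre lines of tray top (height zt) and tongue in the top camera"""
    c=cam('top'); p=cloud(c)
    t=p[(abs(p[:,2]-zt)<.006)&(abs(p[:,0]-.608)<.045)&(p[:,1]<-.05)&(p[:,1]>-.26)]
    return c,p,t
E
python3 - <<'E'
from meas import *
np.set_printoptions(precision=4,suppress=True)
H=np.radians(89.3); q=quat(H)
env.move_straight([.4146,.2456,.11],max_speed=.12)
env.move_straight([.43,-.155,.13],q,max_speed=.15)
env.move_straight([.607,-.155,.13],q,max_speed=.12)
env.move_straight([.607,-.155,.0565],q,max_speed=.06)
s=env.get_state(); print(s['time_s'],s['position'],s['ft_force'],s['gripper_width'])
c,p,t=meas(.078); save(c,'d.png')
for y in np.arange(-.25,-.05,.008):
    r=t[abs(t[:,1]-y)<.004]
    if len(r)>5: print(round(y,3),len(r),r[:,0].min(),r[:,0].max(),(r[:,0].min()+r[:,0].max())/2,np.median(r[:,2]))
for k in ['tray_nose','tray_tail','mouth']:
    for d in env.spot_point(c,k)[:2]: print(k,d['conf'],np.round(d['point'],1),onplane(c,d['point'][1],d['point'][0],.044 if k=='mouth' else .06))
x=c['frame'][95:225,190:400,::-1]; cv2.imwrite('pics/d.png',cv2.resize(x,(800,495),interpolation=cv2.INTER_CUBIC))
E
```

```text
15.4667 [ 0.6073 -0.155   0.057 ] [-0.2766  0.4345 -2.3421] 0.7402064305180165
-0.138 6 0.574689072136348 0.5779460899256321 0.5763175810309901 0.07919464488047306
-0.13 10 0.5753336516474614 0.610787095220257 0.5930603734338592 0.0755632203720813
-0.122 15 0.5757920090141609 0.6387635830351824 0.6072777960246717 0.0773647786738673
-0.114 15 0.5736631600832123 0.6384211096339816 0.6060421348585969 0.07717168193205078
-0.106 15 0.5752181458409845 0.6384367376035239 0.6068274417222542 0.07754670509328557
-0.098 25 0.5744779928921468 0.6390630124303551 0.606770502661251 0.07475606816155433
-0.09 53 0.5747206380130463 0.6383517937379637 0.606536215875505 0.0758558925872998
-0.082 48 0.5743912948086444 0.6391422947102061 0.6067667947594253 0.07740046699694933
-0.074 38 0.5765684549164772 0.6395742840343847 0.608071369475431 0.07749964810841609
-0.066 81 0.5772654607378451 0.6385937906880654 0.6079296257129553 0.07766897485964787
-0.058 49 0.581046502311161 0.6304711277295986 0.6057588150203798 0.07807815016228033
tray_nose 0.82 [167.4 311.6] [ 0.6095 -0.0514  0.06  ]
tray_nose 0.5 [176.9 320.1] [ 0.5855 -0.0719  0.06  ]
mouth 0.71 [168.9 301.5] [ 0.6097 -0.0263  0.044 ]
mouth 0.59 [175.  325.2] [ 0.5933 -0.085   0.044 ]
```

View pics/d.png

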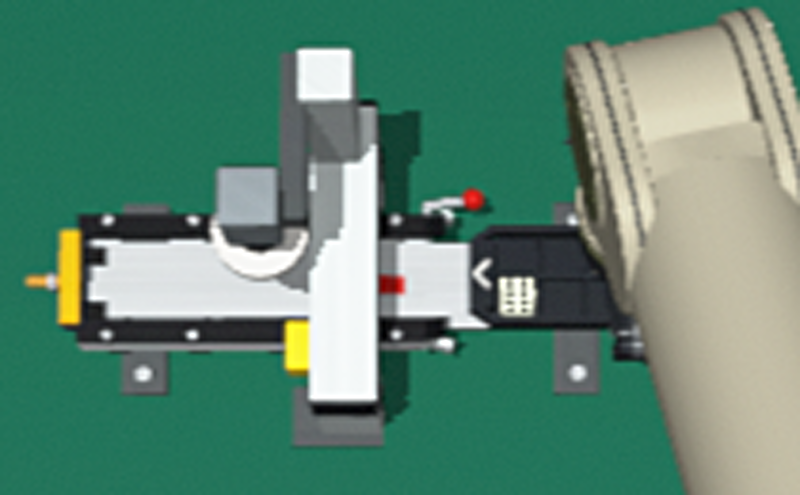

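The tray hovers centred over the tongue with its nose at (475,272) and the mouth at about (440,280), within roughly 1 mm laterally. I'll lower it and slide it in with force monitoring.

Run:
```python
from h import *
np.set_printoptions(precision=2,suppress=True)
def X(y): return .609+.0123*(y+.027)
env.move_straight([X(-.155),-.155,.0411],max_speed=.04)
s=env.get_state(); f0=s['ft_force']; print(s['time_s'],np.array(s['position'])*1000,f0,s['ft_torque'])
y=-.155; dx=0
while y<-.0621:
    y+=.006 if y<-.066 else .004
    env.move_straight([X(y)+dx,y,.0409],max_speed=.03)
    s=env.get_state(); f=s['ft_force']-np.array(f0); print(round(y,3),round(s['time_s'],2),np.array(s['position'])*1000,f,s['ft_torque'],round(dx*1000,2))
    if abs(f[0])>3: dx+=.0004*np.sign(f[0])
    if abs(f[1])>10 or abs(f[0])>12 or abs(f[2])>12: print('STOP'); break
```

```text
16.2 [ 607.25 -155.05   40.71] [-0.87 -0.96 -2.  ] [-0.04  0.13  0.04]
-0.149 16.55 [ 607.44 -148.41   40.78] [ 0.19  1.78 -0.63] [-0.05  0.06 -0.01] 0
-0.143 16.9 [ 607.59 -142.59   40.92] [ 0.93  0.41 -0.5 ] [-0.06  0.02 -0.  ] 0
-0.137 17.25 [ 607.67 -136.65   40.94] [ 0.43  0.62 -0.63] [-0.08 -0.    0.  ] 0
-0.131 17.6 [ 607.74 -130.66   40.92] [-0.61  0.6  -1.04] [-0.11 -0.04  0.03] 0
-0.125 17.95 [ 607.81 -124.64   40.94] [ 0.79  0.94 -0.75] [-0.09 -0.02 -0.02] 0
-0.119 18.3 [ 607.86 -118.63   40.91] [ 1.14  1.06 -1.17] [-0.04 -0.03 -0.05] 0
-0.113 18.65 [ 607.96 -112.64   40.94] [ 1.18  1.76 -2.18] [ 0.01  0.01 -0.  ] 0
-0.107 19.0 [ 608.27 -106.6    41.18] [1.12 0.71 1.52] [ 0.14  0.03 -0.03] 0
-0.101 19.35 [ 608.16 -100.24   40.97] [1.77 1.93 2.35] [ 0.28 -0.13 -0.02] 0
-0.095 19.7 [608.16 -94.3   40.91] [1.08 2.31 1.92] [ 0.32 -0.05 -0.04] 0
-0.089 20.05 [607.96 -93.36  40.75] [ -0.12 -10.6    3.19] [-2.42  0.23  0.15] 0
STOP
```

Run:
```python
from h import *
np.set_printoptions(precision=2,suppress=True)
c=cam('top'); d=cam('side')
a=cv2.resize(c['frame'][120:220,260:360,::-1],(400,400),interpolation=cv2.INTER_CUBIC)
b=cv2.resize(d['frame'][190:290,230:330,::-1],(400,400),interpolation=cv2.INTER_CUBIC)
cv2.imwrite('pics/e.png',np.hstack([a,b]))
s=env.get_state(); print(s['time_s'],np.array(s['position'])*1000,s['ft_force'],s['ft_torque'],s['gripper_width'],s['grip_force'])
```

```text
20.15 [607.91 -93.38  40.71] [ -1.95 -12.06   0.64] [-2.42  0.27  0.14] 0.7364235765850208 44.79689061641693
```

View pics/e.png

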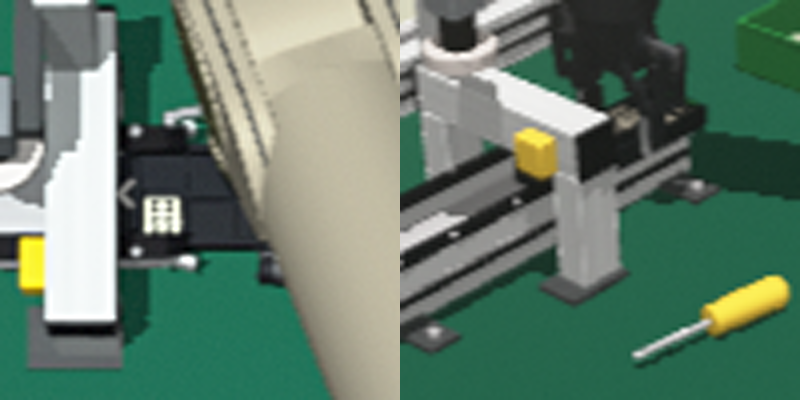

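The nose is in under the lips (arrow at (127,190)), but there is about 12 N of resistance with the nose near the pawl tooth. I'll release to relieve stress, regrip and press on with a moderate limit.

Run:
```python
from h import *
np.set_printoptions(precision=2,suppress=True)
def X(y): return .609+.0123*(y+.027)
def st(l):
    s=env.get_state(); print(l,round(s['time_s'],2),np.array(s['position'])*1000,s['ft_force'],s['ft_torque'],round(s['gripper_width'],3)); return s
env.move_straight([X(-.0955),-.0955,.041],max_speed=.03); st('back')
env.gripper_open(); env.move_straight([X(-.0955),-.0955,.0405],max_speed=.03); st('open')
env.grab(40); s=st('regrip'); f0=np.array(s['ft_force'])
y=-.0955
while y<-.076:
    y+=.003
    env.move_straight([X(y),y,.0405],max_speed=.03)
    s=st(round(y,4)); f=np.array(s['ft_force'])-f0
    if abs(f[1])>20 or abs(f[0])>12 or abs(f[2])>15: print('STOP'); break
```

```text
back 20.52 [608.13 -95.58  40.94] [ 0.52 -1.71 -1.15] [-0.3  -0.02  0.02] 0.739
open 21.12 [608.13 -95.45  40.46] [-1.16 -0.5  -0.16] [0.06 0.05 0.01] 0.997
regrip 21.45 [608.19 -95.52  40.74] [-1.54 -0.14  3.11] [-0.11  0.32  0.01] 0.733
-0.0925 21.7 [608.33 -93.73  40.58] [-0.49 -5.7   3.02] [-1.25  0.12 -0.1 ] 0.736
-0.0895 21.95 [608.19 -93.21  40.34] [ -1.01 -11.61   0.77] [-2.64  0.06  0.09] 0.739
-0.0865 22.2 [608.48 -87.34  40.71] [-0.08 -3.64  3.46] [-0.87  0.12 -0.  ] 0.735
-0.0835 22.45 [608.48 -82.79  40.7 ] [-0.49 -2.22  3.91] [-0.64  0.03 -0.07] 0.74
-0.0805 22.7 [608.48 -79.93  40.64] [-0.18 -1.79  4.51] [-0.6   0.06 -0.04] 0.733
-0.0775 22.95 [608.42 -77.13  40.58] [ 0.3  -2.43  4.6 ] [-0.62  0.02 -0.02] 0.737
-0.0745 23.2 [608.43 -74.3   40.53] [-0.32 -1.87  4.79] [-0.76  0.02 -0.06] 0.738
```

Past the pawl. Now I'll release, lift away, close the fingers, lean back and push from the tail.

Run:
```python
from h import *
np.set_printoptions(precision=2,suppress=True)
def X(y): return .609+.0123*(y+.027)
def st(l):
    s=env.get_state(); print(l,round(s['time_s'],2),np.array(s['position'])*1000,s['ft_force'],s['ft_torque'],round(s['gripper_width'],3)); return s
H=np.radians(89.3); q=quat(H,.72)
env.gripper_open(); env.move_straight([X(-.0745),-.0745,.14],max_speed=.1); st('up')
env.grab(40)
env.move_to([X(-.19),-.19,.15],q); st('lean')
env.move_straight([X(-.185),-.185,.0528],max_speed=.1); s=st('down')
c=cam('top'); d=cam('side')
a=cv2.resize(c['frame'][120:220,260:360,::-1],(400,400),interpolation=cv2.INTER_CUBIC)
b=cv2.resize(d['frame'][170:270,240:340,::-1],(400,400),interpolation=cv2.INTER_CUBIC)
cv2.imwrite('pics/f.png',np.hstack([a,b]))
```

```text
up 24.7 [608.   -74.56 139.24] [-0.54 -0.23 -0.05] [-0.03 -0.05  0.01] 1.0
lean 26.04 [ 606.51 -193.12  148.64] [0.09 1.36 0.05] [-0.59 -0.    0.  ] 0.001
down 27.17 [ 607.46 -185.15   53.56] [ 0.17 -0.52  0.1 ] [-0.71  0.04 -0.04] 0.0
```

View pics/f.png

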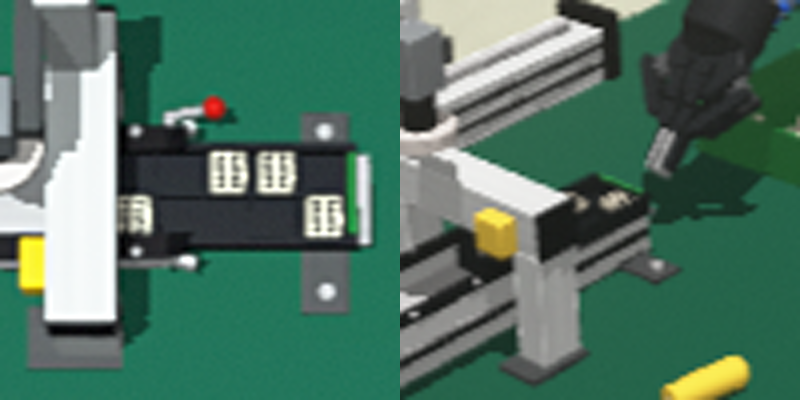

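The tray sits straight in the mouth with all four housings seated; the green tail is at (350,190) and the leaned fingers are behind it. Pushing now.

Run:
```python
from h import *
np.set_printoptions(precision=2,suppress=True)
def X(y): return .609+.0123*(y+.027)
def st(l):
    s=env.get_state(); print(l,round(s['time_s'],2),np.array(s['position'])*1000,s['ft_force'],s['ft_torque'],round(s['gripper_width'],3)); return s
y=-.185; f0=np.array(env.get_state()['ft_force'])
while y<-.012:
    y+=.004 if -.17<y<-.14 else .01
    env.move_straight([X(y),y,.0526],max_speed=.04)
    s=st(round(y,4)); f=np.array(s['ft_force'])-f0
    if f[1]<-12 or abs(f[0])>8 or abs(f[2])>10: print('STOP'); break
```

```text
-0.175 27.67 [ 607.13 -174.58   52.7 ] [-0.99 -0.68 -0.95] [-0.7  -0.04  0.05] 0.001
-0.165 28.07 [ 607.25 -164.63   52.65] [-0.17 -0.31  1.06] [-0.69  0.02 -0.  ] 0.003
-0.161 28.32 [ 607.32 -160.71   52.65] [ 0.34 -0.42 -0.15] [-0.68 -0.01  0.07] 0.0
-0.157 28.57 [ 607.38 -156.61   52.68] [-0.15  0.35  0.24] [-0.71  0.01  0.03] -0.001
-0.153 28.82 [ 607.44 -152.58   52.68] [-0.37 -0.24 -0.26] [-0.73  0.02  0.04] -0.003
-0.149 29.07 [ 607.45 -148.71   52.61] [-0.   -0.32  0.21] [-0.71  0.    0.  ] -0.0
-0.145 29.32 [ 607.52 -144.68   52.67] [-0.78 -0.37 -0.07] [-0.65  0.08 -0.03] 0.001
-0.141 29.57 [ 607.51 -140.52   52.63] [-0.08  0.2  -0.5 ] [-0.69 -0.03  0.05] -0.001
-0.137 29.82 [ 607.56 -136.43   52.65] [ 0.29 -0.34  0.18] [-0.67 -0.    0.  ] 0.0
-0.127 30.22 [ 607.57 -126.22   52.62] [ 0.59 -0.3  -0.71] [-0.69 -0.   -0.02] 0.001
-0.117 30.62 [ 607.74 -116.34   52.66] [ 0.78 -0.12 -0.2 ] [-0.72  0.03  0.03] 0.003
-0.107 31.02 [ 607.87 -106.4    52.66] [-0.45 -0.42  0.08] [-0.71 -0.    0.  ] 0.002
-0.097 31.42 [607.98 -96.38  52.66] [0.1  1.02 0.23] [-0.74  0.   -0.01] -0.001
-0.087 31.82 [608.12 -86.37  52.66] [-0.48  0.52  0.91] [-0.73  0.02 -0.03] 0.0
-0.077 32.22 [608.21 -76.36  52.66] [ 0.45  0.03 -0.09] [-0.67 -0.04  0.01] -0.001
-0.067 32.62 [608.34 -66.39  52.65] [ 0.33 -0.01  1.12] [-0.71  0.05  0.01] 0.003
-0.057 33.02 [608.5  -56.39  52.72] [-0.22  0.01 -0.06] [-0.69  0.05 -0.03] 0.001
-0.047 33.42 [608.66 -46.47  52.73] [0.05 0.15 0.6 ] [-0.71 -0.03 -0.03] -0.001
-0.037 33.82 [608.72 -36.42  52.73] [ 0.07 -0.09 -0.14] [-0.69 -0.04 -0.01] 0.002
-0.027 34.22 [608.83 -26.36  52.71] [-0.09  0.14 -0.63] [-0.72 -0.01 -0.07] -0.001
-0.017 34.62 [608.93 -16.42  52.69] [-0.33  0.02  0.34] [-0.74 -0.03  0.07] -0.003
-0.007 35.02 [609.04  -6.33  52.71] [0.79 0.18 0.1 ] [-0.73  0.    0.01] -0.001
```

Run:
```python
from h import *
c=cam('top'); d=cam('side')
a=cv2.resize(c['frame'][120:220,260:360,::-1],(400,400),interpolation=cv2.INTER_CUBIC)
b=cv2.resize(d['frame'][170:270,240:340,::-1],(400,400),interpolation=cv2.INTER_CUBIC)
cv2.imwrite('pics/g.png',np.hstack([a,b]))
for k in ['tray_nose','tray_tail']:
    for n,x in (('top',c),('side',d)):
        for e in env.spot_point(x,k)[:2]: print(n,k,e['conf'],e['point'],onplane(x,e['point'][1],e['point'][0],.044))
```

```text
top tray_nose 0.79 [170.2, 223.0] [0.60945909 0.16912569 0.044     ]
side tray_nose 0.63 [256.0, 226.9] [0.60487088 0.1598485  0.044     ]
top tray_tail 0.95 [171.5, 291.7] [ 0.6034834 -0.0017795  0.044    ]
side tray_tail 0.68 [236.0, 264.3] [0.60439708 0.00246577 0.044     ]
```

View pics/g.png

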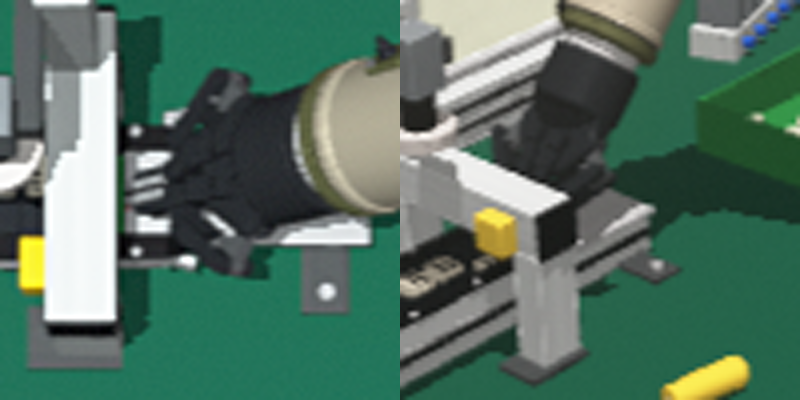

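The tray is sliding easily: its tail is at the beam's near edge (122,190), with about 15 mm to go and the hand clear of the beam. Fine steps to the stop.

Run:
```python
from h import *
np.set_printoptions(precision=2,suppress=True)
def X(y): return .609+.0123*(y+.027)
def st(l):
    s=env.get_state(); print(l,round(s['time_s'],2),np.array(s['position'])*1000,s['ft_force'],s['ft_torque']); return s
y=-.007; f0=np.array(env.get_state()['ft_force'])
while y<.016:
    y+=.002 if y<.0 else .001
    env.move_straight([X(y),y,.0526],max_speed=.02)
    s=st(round(y,4)); f=np.array(s['ft_force'])-f0
    if f[1]<-9 or abs(f[0])>7 or abs(f[2])>8: print('STOP'); break
```

```text
-0.005 35.57 [609.33  -5.13  52.54] [ 0.83 -1.52 -0.47] [-0.9  -0.07 -0.02]
-0.003 35.82 [609.33  -2.99  52.56] [-0.39 -1.9  -0.59] [-0.99 -0.12 -0.17]
-0.001 36.07 [609.34  -0.87  52.6 ] [ 0.89 -2.15 -0.66] [-1.04 -0.11 -0.16]
0.001 36.32 [609.34   1.18  52.63] [ 0.12 -1.49 -0.46] [-0.94 -0.09 -0.16]
0.002 36.57 [609.35   2.1   52.62] [ 0.73 -1.19 -0.29] [-1.03 -0.12 -0.16]
0.003 36.82 [609.37   3.09  52.63] [ 1.17 -1.91  0.1 ] [-1.07 -0.18 -0.09]
0.004 37.07 [609.36   4.1   52.62] [ 1.22 -1.15 -0.04] [-1.11 -0.14 -0.11]
0.005 37.32 [609.29   5.34  52.66] [ 1.28 -0.59  0.25] [-0.93 -0.06 -0.12]
0.006 37.57 [609.42   6.05  52.7 ] [ 0.5  -1.84  1.14] [-0.92  0.03  0.08]
0.007 37.82 [609.54   6.86  52.66] [-0.65 -3.08  1.4 ] [-1.11 -0.05 -0.06]
0.008 38.07 [609.63   7.19  52.63] [-1.84 -6.51  3.95] [-1.22  0.18  0.18]
0.009 38.32 [609.67   7.29  52.58] [-3.21 -9.08  6.51] [-1.46  0.49  0.39]
STOP
```

Run:
```python
from h import *
np.set_printoptions(precision=2,suppress=True)
def X(y): return .609+.0123*(y+.027)
env.move_straight([X(-.03),-.03,.0545],max_speed=.05)
env.move_straight([X(-.13),-.13,.07],max_speed=.12)
s=env.get_state(); print(s['time_s'],s['ft_force'])
c=cam('top'); d=cam('side')
a=cv2.resize(c['frame'][120:220,200:340,::-1],(560,400),interpolation=cv2.INTER_CUBIC)
b=cv2.resize(d['frame'][210:280,200:300,::-1],(560,392)[:2],interpolation=cv2.INTER_CUBIC)
b=cv2.resize(d['frame'][200:300,205:265,::-1],(240,400),interpolation=cv2.INTER_CUBIC)
cv2.imwrite('pics/i.png',np.hstack([a,b]))
for k in ['tray_nose','tray_tail','stop_face']:
    for n,x in (('top',c),('side',d)):
        for e in env.spot_point(x,k)[:1]: print(n,k,e['conf'],e['point'],onplane(x,e['point'][1],e['point'][0],.044))
# red ball centroid now vs start
for nm in ('now','start'):
    f=c['frame'] if nm=='now' else cv2.imread('pics/top1.png')[:,:,::-1]
    w=f[130:165,300:330].astype(int); m=(w[:,:,0]>130)&(w[:,:,1]<80)&(w[:,:,2]<80); r,q=np.nonzero(m); print(nm,m.sum(),r.mean()+130,q.mean()+300)
```

```text
40.2417 [-1.04  0.71 -0.05]
top tray_nose 0.61 [169.5, 216.9] [0.61 0.18 0.04]
side tray_nose 0.51 [257.5, 224.0] [0.61 0.17 0.04]
side tray_tail 0.58 [239.2, 263.5] [0.59 0.02 0.04]
top stop_face 0.95 [169.7, 215.9] [0.61 0.19 0.04]
side stop_face 0.91 [258.7, 222.0] [0.6  0.18 0.04]
now 22 146.77272727272728 313.72727272727275
start 22 146.77272727272728 313.72727272727275
```

View pics/i.png

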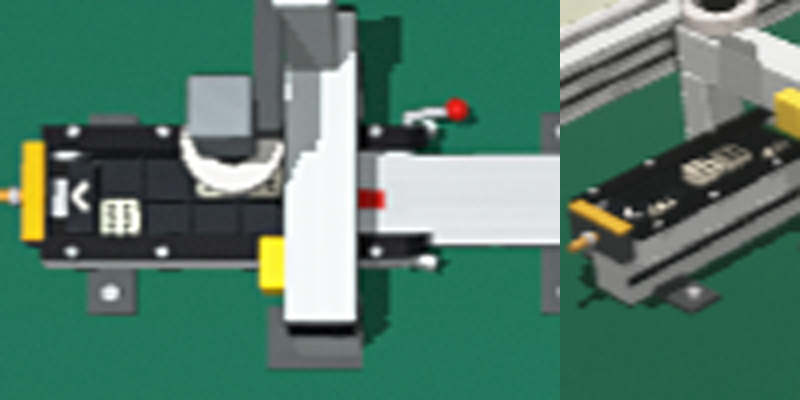

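Run:
```python
from h import *
np.set_printoptions(precision=2,suppress=True)
def cen(f,s=1):
    w=f.astype(int); m=(w[:,:,0]>130)&(w[:,:,1]<80)&(w[:,:,2]<80); r,q=np.nonzero(m); return m.sum()/s/s,r.mean()/s,q.mean()/s
F=lambda n:cv2.imread('pics/'+n)[:,:,::-1]
c=cam('top'); d=cam('side')
up=lambda f:cv2.resize(f[120:220,260:360],(400,400),interpolation=cv2.INTER_CUBIC)
for n,f in (('start',up(F('top1.png'))),('pressed',F('f.png')[:,:400]),('now',up(c['frame']))):
    print(n,'ball',cen(f[60:150,170:280],4), 'pawl',[x for x in cen(f[160:240,100:170],4)] if n!='pressed' else '')
a=F('top1.png')
for r in (160,166,170,176): print(r,'start',a[r,204:226].mean(1).astype(int),'now',c['frame'][r,204:226].mean(1).astype(int))
for z in (.044,.062): print(pix(c,[.611,.183,z]),pix(c,[.611,.180,z]))
```

```text
start ball (np.float64(20.6875), np.float64(12.103474320241691), np.float64(11.590634441087614)) pawl [np.float64(6.875), np.float64(9.752272727272727), np.float64(9.438636363636364)]
pressed ball (np.float64(20.9375), np.float64(11.723134328358208), np.float64(10.867910447761194)) pawl 
now ball (np.float64(20.625), np.float64(12.099242424242425), np.float64(11.596969696969698)) pawl [np.float64(7.0625), np.float64(9.745575221238939), np.float64(9.413716814159292)]
160 start [ 79 113 154 161 158 161 141  66  30  40  57  65  64 108 191 227 225 224
 226 227 226 228] now [ 81 114 155 162 159 163 142  67  32  41  58  68  71  73  66  51  45  39
  41  55  63  52]
166 start [ 96 129 158 162 160 164 142  72  53 108 192 234 229 227 224 224 224 223
 224 225 225 224] now [ 94 130 160 161 160 162 145  72  56 109 195 242 187  57  54 141 238 223
  93  35  20  40]
170 start [148 129 152 161 160 162 138  59  64 178 233 226 224 224 224 224 225 225
 225 225 224 225] now [149 128 154 161 160 161 138  61  65 180 236 235 178  63 140 235 223 117
  52  31  34 129]
176 start [ 84 130 161 162 160 166 142  56  26  38  36  32  30  99 200 239 235 235
 234 234 234 233] now [ 84 131 160 163 163 165 143  56  29  40  39  37  47  53  55  53  55  56
  54  30  48 176]
(np.float64(217.41900412883513), np.float64(169.6770040978472)) (np.float64(218.62554567901356), np.float64(169.65837469392392))
(np.float64(216.2459548250083), np.float64(168.1091821329282)) (np.float64(217.46805844021165), np.float64(168.09033920782935))
```

The red ball and pawl are back at their start positions; they had shifted about 0.7 px while pressed. The pawl snapped at TCP y≈5 mm and the stop contact came at ≈7.3 mm, which fits the 3 mm given. The nose is at the bumpers, so I'll retreat and hand in.

Run:
```python
from h import *
env.move_straight([.607,-.16,.16],max_speed=.12); env.sleep(.5)
s=env.get_state(); print(s['time_s'],s['ft_force']); print(env.sign_off())
```

```text
42.1833 [-0.43801629 -0.1980323  -0.23217485]
the job is handed in; nothing more can be done
None
```

I loaded the tray, pushed it home against the end stop with about 9 N, and handed the job in at about 42 s. The last pictures show the pawl up behind it and the visible housings in their pockets; sign-off returned no verdict.

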